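Hold the mincer worm home against its sprung thrust pin

ROBOT

A 6-joint arm with a two-finger parallel gripper is mounted at the origin on the work surface. World frame = base frame: x ahead of the robot, y to its left, z up, the work surface at z = 0. Lengths are in m, angles in degrees, forces in N, time in s.
With the tool pointing down it reaches from about 0.4 to 0.825 m from the base axis. Payload 7 kg.
Tool frame: the origin (TCP) lies at the centre of the arm's flange, where the gripper is bolted on; the fingertips stand 178 mm ahead of it and the grasp point (between the pads) lies 159 mm ahead of it (tip_reach is the distance from the TCP to the fingertips, in m); z points along the fingers, y is the line along which they close (so a half turn about z gives the same grasp; the last joint's range is limited). The gripper opens to 88 mm and grips with 3 to 60 N. Pads are 19 mm wide; open, the fingers measure 130 mm over their backs; the gripper's body (78 mm by 193 mm) begins 47 mm behind the grasp point.
Start: joints at [93.512, 20.546, 0.682, 0, -70.136, -16.507], TCP at [0.152, 0.658, 0.405] pointing down, gripper open.
Joint ranges: [-176.03, 176.03], [-82.01, 121.73], [-58.28, 71.71], [-173.87, 95.51], [-174.79, -0.11], [-173.66, 173.66]. Speed limits (degrees/s): [136.94, 136.94, 172.46, 180, 180, 180].

INTERFACE

Orientations are given as [roll, pitch, yaw] about the fixed x, y, z axes, in that order (R = Rz(yaw) Ry(pitch) Rx(roll)).
In Python, from plant import * gives the robot as it stands.
- The arm moves only by the shell command python3 -m handwheel 'ROWS'. ROWS is JSON, a list of rows, each a list of 7 numbers: the opening, from -1 (shut) to 1 (fully open), then the shift along the tool's x, y, z as a fraction of full scale, then the turn, a rotation vector about the tool's x, y, z as a fraction of full scale. A call has 1 to 5 rows; each row shifts and turns the commanded pose from where the row before left it, along the tool's axes as they then stand; what a row does not reach is not made up. Full scale, the value 1, is 0.025 m for a shift and 6 degrees for a turn. A row lasts 1/8 s, in which the tool goes at most 62.5 mm and 10.7 degrees, less where a joint would pass 70% of its speed; a pose out of reach is approached as far as the arm can. A call with a number of a shift or a turn outside -1 to 1 is refused whole. A call with a gripper value outside its range is refused whole. The fingers move at their own pace and stop on an object; the grip force is fixed at half the most. Time passes only in rows, so rows that do not move let the fingers close. It gives the time, the measured TCP pose, the force, the opening and the grip force at its end, in the units of the state.
- get_obs(): the state, without advancing time (a new reading comes with each control period).
- snapshot(name): name is "side" or "top" or "wrist"; returns a dict with "color" (400x640x3 uint8, red, green, blue), "fx", "fy", "cx", "cy" (pixels), "R" (3x3) and "t" (3): a world point X has camera coordinates R X + t; the wrist camera has in their place "tool_from_camera" (4x4, takes a point from camera to tool coordinates, whose origin is the TCP and whose axes are the flange's). Camera axes: x right, y down, z forward; pixel columns grow to the right and rows downward; lengths in m; the calibration is good to about 2 mm. A picture is of the moment at which its call begins: read the wrist's pose just before it. There is no depth.
- close_job(): hands the job in; it is judged then, once.
The state is a dict: "clock": time; "joint_pos": joint angles; "qvel": joint speeds; "tau": joint torques, N m; "tool_pos": TCP position; "orientation": TCP orientation; "force": force on the tool from outside, world axes, zero at the start; "moment": the same for the moment, N m; "opening": finger opening in m; "gripper_force": force on a finger pad.
Only numpy, scipy, OpenCV 4.12 (cv2) and the standard library are available. Lean on these libraries where they do the work, as an engineer would, in place of code of your own. Each camera call takes 0.05 s, during which the arm holds its last target. There are 200 camera calls.

TASK

The mincer head stands mouth up on the bench and its ring nut is about to be screwed on. Take the worm with the smaller perforated plate out of its draining pot, lower it upright into the head, press it gently down against the sprung pin inside until the plate sits flush and firm all round on the head's rim, and finish while still holding it pressed there, because the spring lifts it again if you let go. Do not ram it: keep the plate's push on the rim below 40 N, and leave the other worm and the things lying about where they are.

Things in the scene. Friction and masses are not known exactly. Their poses are not given: they have to be found in the camera images.
- worm_stud (a point): Grip point of the worm to be fitted: middle of its bare round steel stud (16 mm diameter, 40 mm tall, upright). The plate below it, 64 mm across and 10 mm thick with many small holes, has its upper face 20 mm and its underside 30 mm below this point. z up along the worm's axis. The worm hangs by its plate on the rim of a fixed white draining pot 100 mm high, 60 mm outside, 52 mm inside.
- worm: The same worm, one piece of plain steel, 0.28 to 0.40 kg: stud, plate, then flights 42 mm in diameter and an 18 mm tail. Origin at the centre of the tail's end, 116 mm below the middle of the stud and 86 mm below the plate's underside; z up along its axis.
- worm_wide_stud (a point): Middle of the stud of the other worm, which must be left alone: the same but with an 84 mm plate with three wide slots. It hangs in a second pot like the first; which pot is where varies.
- rim (a point): Centre of the mincer head's mouth, level with the top of its rim, 120 mm above the table; z up. The head: fixed upright aluminium barrel on a 130 mm square base, feed neck sticking out sideways 97 mm from the axis. Rim 74 mm outside, 50 mm bore, flat on top. With the plate flush on the rim, the middle of the worm's stud is 30 mm above this point.
- seat: The rim ring of the head that the plate is pressed on (the hard stop): origin on the axis, 18 mm below the top of the rim.
- plunger (a joint): Travel in m of the sprung thrust pin (26 mm disc) on the axis inside the head: 0 when free, growing as pressed down. Free, its top is 74 mm below the rim: the worm's tail meets it with the plate still 12 mm above the rim; 0.012 with the plate flush. It pushes back with 6 N at first touch, 14 N at 0.012, more than the worm's weight.
- ring_nut: Aluminium ring nut lying on the bench, 92 mm outside, 68 mm inside, 26 mm high; origin at the centre of its underside. Leave it.
- tape_roll: Cardboard-coloured tape roll lying flat, 84 mm across, 22 mm high; origin at the centre of its underside. Leave it.
- honing_steel: Honing steel lying on the bench, 375 mm long with a black handle, up to 34 mm across and 25 mm high; origin between handle and rod. Leave it.
Not all that is in view belongs to the job. What is shaped like the part that bears rim but green or purple is not meant.

How it is judged (in metres and radians):
On the way, in this order (a step that is already met when the one before it is completed fails the run):
1. the worm with the smaller plate is lifted clear of its pot by the gripper (height (world z) of worm above 0.105 m and contact force between the fingers and worm above 2 N), for 0.1 s.
2. it is lowered, still held, into the head until its tail presses the sprung pin (horizontal distance between worm and rim below 0.006 m and value of joint plunger above 0.001 m and contact force between the fingers and worm above 2 N), for 0.05 s.
At the end, for the whole second after the job is handed in: Worm upright in the head (3 deg, 6 mm), plate within 1.5 mm of the rim and bearing on it with over 1 N, sprung pin pressed in over 10.5 mm, gripper still on the worm, at rest; other worm, ring nut, tape roll and honing steel within 30 mm of their starts (z of worm in the frame of rim below -0.0845 m and value of joint plunger above 0.0105 m and horizontal distance between worm and rim below 0.006 m and angle between worm's own z axis and vertical below 0.05 rad and contact force between worm and seat above 1 N and contact force between the fingers and worm above 2 N and linear speed of worm below 0.02 m/s and distance of each of worm_wide_stud, ring_nut, tape_roll, honing_steel from where it was at the start of the episode below 0.03 m); the arm keeps its last pose, push and grip.
It fails at once if the plate is rammed on the rim with more than 40 N (contact force between worm and seat above 40 N).
It fails at once if the other worm or something lying on the bench is shoved away by more than 30 mm (distance of any of worm_wide_stud, ring_nut, tape_roll, honing_steel from where it was at the start of the episode above 0.03 m).
It also fails if it takes over 56 s, if anything falls off the work surface, if the arm or the gripper's body presses on something with over 40 N, if the wrist force passes 120 N, or if a joint passes its speed limit or range.

## Working session

There is one attempt and no reset: what is moved stays moved. The work goes in short steps, Python scripts to look and compute and a shell command to move; the robot and the scene stay as the last step left them, time stands still between calls to the robot, and variables do not carry over. Pictures are saved under pics/ and viewed, at most 10 in all, crops included, and the job is handed in when it is done.

```bash
mkdir -p pics; ls
python3 - <<'E'
from plant import *
import cv2
print(get_obs())
for n in("side","top","wrist"):
    s=snapshot(n); cv2.imwrite(f"pics/{n}0.png",s["color"][:,:,::-1])
    print(n,{k:v for k,v in s.items() if k!="color"})
E
```

```text
pics
{'clock': 0.0, 'joint_pos': array([ 9.35135466e+01,  2.05919576e+01,  6.31847908e-01, -1.97633378e-02,
       -7.01349302e+01, -1.65078836e+01]), 'qvel': array([-0.03003664,  0.09730037, -0.08304631,  0.01842627,  0.03359482,
        0.05438651]), 'tau': array([ 2.09980186e-03, -5.82730114e+01,  2.93043441e+01,  6.99674428e+00,
        6.85954874e-03, -1.50661845e-04]), 'tool_pos': array([0.15172447, 0.65752072, 0.40370302]), 'orientation': array([ 1.79903598e+02, -9.19513767e-03, -1.30010604e+01]), 'force': array([ 0.50099242, -0.06966408, -0.01311598]), 'moment': array([-0.01352433, -0.007177  , -0.05652526]), 'gripper_force': 0.0, 'opening': 0.08787670760955987}
side {'fx': 463.9584793003407, 'fy': 463.9584793003407, 'cx': 314.02316723502196, 'cy': 200.6829143492772, 'R': array([[ 0.75660891, -0.65373886, -0.01297908],
       [-0.34450735, -0.38168962, -0.85768742],
       [ 0.55574962,  0.65340534, -0.51400761]]), 't': array([-0.34450929,  0.21855228,  1.16534102])}
top {'fx': 427.8547394171714, 'fy': 427.8547394171714, 'cx': 321.20531231532533, 'cy': 202.06071478254773, 'R': array([[-0.01692875, -0.99985557,  0.00150108],
       [-0.98949425,  0.0165377 , -0.14362323],
       [ 0.14357766, -0.00391667, -0.9896313 ]]), 't': array([-0.02928372,  0.42576726,  1.12539125])}
wrist {'fx': 357.4605439702895, 'fy': 357.4605439702895, 'cx': 324.721837941656, 'cy': 203.987764542811, 'tool_from_camera': array([[-9.36410773e-04, -9.69448321e-01, -2.45293857e-01,
         6.68082782e-02],
       [ 9.99999337e-01, -7.43430355e-04, -8.79324273e-04,
         4.43115731e-04],
       [ 6.70100541e-04, -2.45294517e-01,  9.69448374e-01,
         2.07686333e-02],
       [ 0.00000000e+00,  0.00000000e+00,  0.00000000e+00,
         1.00000000e+00]])}
```

View pics/top0.png

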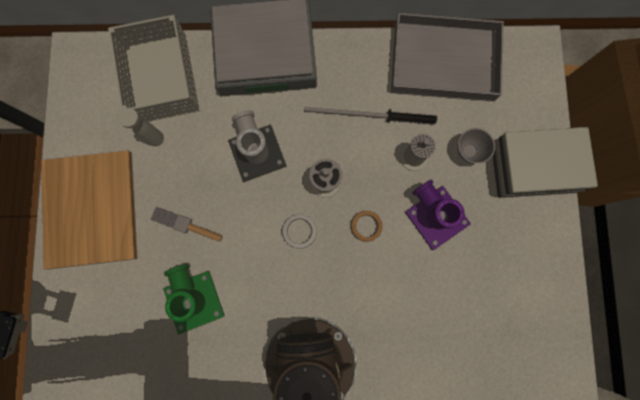

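View pics/side0.png

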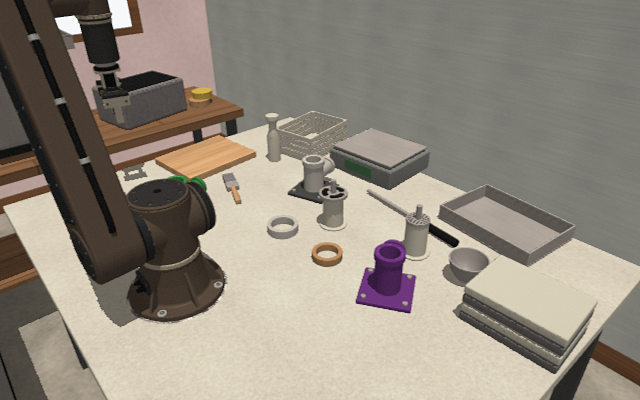

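The top view shows the target worm at about (421,145), the wide worm at (325,177) and the grey head's mouth at (250,143). The side view agrees. I'll enlarge both.

Run:
```python
import cv2,numpy as np
t=cv2.imread("pics/top0.png");s=cv2.imread("pics/side0.png")
f=lambda im,x,y:cv2.resize(im[y:y+75,x:x+100],None,fx=4,fy=4,interpolation=cv2.INTER_CUBIC)
cv2.imwrite("pics/c0.png",np.vstack([np.hstack([f(t,210,100),f(t,380,110)]),np.hstack([f(s,280,140),f(s,370,195)])]))
```

```text
(no output)
```

View pics/c0.png

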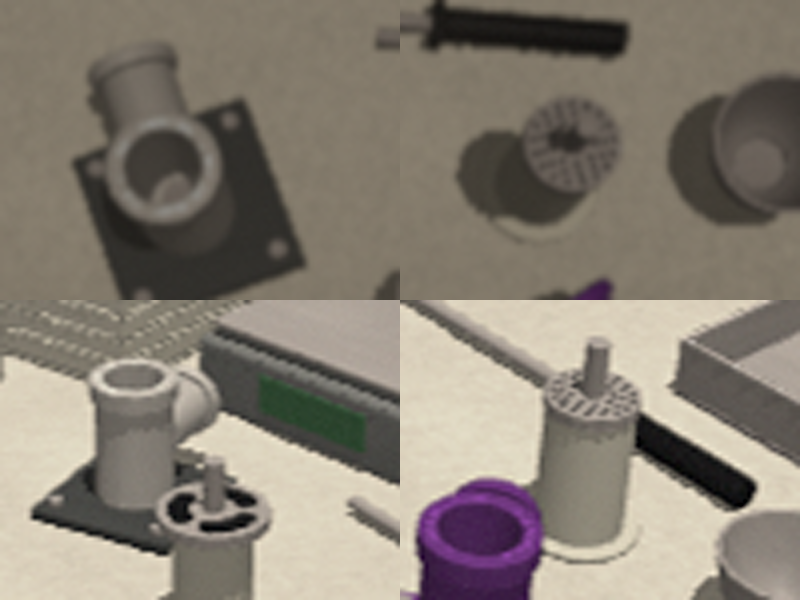

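The crops show the rim centre at top (250.7,142.2) and side (313.5,159.5). The small plate's centre is at top (422.7,146) and side (418,218.2).

```bash
cat > h.py <<'E'
from plant import *
import numpy as np, cv2
from scipy.spatial.transform import Rotation as Ro
def ray(s,uv,R,t):
    d=R.T@np.array([(uv[0]-s["cx"])/s["fx"],(uv[1]-s["cy"])/s["fy"],1]); return -R.T@t,d
def atz(s,uv,z,R=None,t=None):
    if R is None: R,t=s["R"],s["t"]
    o,d=ray(s,uv,R,t); return o+d*(z-o[2])/d[2]
def wristRt(s,o):
    T=np.eye(4);T[:3,:3]=Ro.from_euler("xyz",o["orientation"],degrees=True).as_matrix();T[:3,3]=o["tool_pos"]
    W=np.linalg.inv(T@s["tool_from_camera"]); return W[:3,:3],W[:3,3]
def delta(target): # move in tool axes, in units of 0.025
    o=get_obs();R=Ro.from_euler("xyz",o["orientation"],degrees=True).as_matrix()
    d=R.T@(np.array(target)-o["tool_pos"]);print("rows sum",d/0.025,o["tool_pos"],o["orientation"],o["clock"])
E
python3 - <<'E'
from h import *
T=snapshot("top");S=snapshot("side")
for n,z,a,b in(("rim",.12,(250.7,142.2),(313.5,159.5)),("worm",.11,(422.7,146),(418,218.2))):
    print(n,atz(T,a,z),atz(S,b,z))
p=atz(T,(422.7,146),.11); q=atz(S,(418,218.2),.11); m=(p+q)/2
delta([m[0],m[1],.36])
E
```

```text
rim [0.56902547 0.14053759 0.12      ] [0.57345574 0.13693497 0.12      ]
worm [ 0.55463418 -0.29885834  0.11      ] [ 0.55969543 -0.30076827  0.11      ]
rows sum [24.41441734 33.66742991  1.79763203] [0.15175806 0.65762332 0.40421448] [ 1.79954398e+02 -5.29497856e-03 -1.29980904e+01] 0.25
```

```bash
R='' 
python3 -m handwheel '[[1,1,1,0,0,0,0],[1,1,1,0,0,0,0],[1,1,1,0,0,0,0],[1,1,1,0,0,0,0],[1,1,1,0,0,0,0]]' && python3 -m handwheel '[[1,1,1,0,0,0,0],[1,1,1,0,0,0,0],[1,1,1,0,0,0,0],[1,1,1,0,0,0,0],[1,1,1,0,0,0,0]]' >/dev/null && python3 -m handwheel '[[1,1,1,0,0,0,0],[1,1,1,0,0,0,0],[1,1,1,0,0,0,0],[1,1,1,0,0,0,0],[1,1,1,0,0,0,0]]' >/dev/null && python3 -m handwheel '[[1,1,1,0,0,0,0],[1,1,1,0,0,0,0],[1,1,1,0,0,0,0],[1,1,1,0,0,0,0],[1,1,1,0,0,0,0]]' && python3 -m handwheel '[[1,1,1,0,0,0,0],[1,1,1,0,0,0,0],[1,1,1,0,0,0,0],[1,1,1,0,0,0,0],[1,0.4,1,0,0,0,0]]' >/dev/null && python3 -m handwheel '[[1,0,1,0.3,0,0,0],[1,0,1,0.3,0,0,0],[1,0,1,0.3,0,0,0],[1,0,1,0.3,0,0,0],[1,0,1,0.3,0,0,0]]' >/dev/null && python3 -m handwheel '[[1,0,1,0.3,0,0,0],[1,0,1,0,0,0,0],[1,0,0.8,0,0,0,0],[1,0,0.8,0,0,0,0],[1,0,0,0,0,0,0]]'
python3 - <<'E'
from h import *
delta([.557,-.300,.36])
o=get_obs();s=snapshot("wrist");cv2.imwrite("pics/w1.png",s["color"][:,:,::-1])
R,t=wristRt(s,o);c=R@np.array([.557,-.3,.15])+t;print(c[:2]/c[2]*s["fx"]+[s["cx"],s["cy"]])
E
```

```text
clock: 0.88
tool_pos: [0.246, 0.5067, 0.4047]
orientation: [-180.0, -0.0, -13.0]
force: [0.6, -0.2, 0.7]
opening: 0.0876
gripper_force: 0.0
clock: 2.75
tool_pos: [0.527, 0.057, 0.4048]
orientation: [-180.0, -0.0, -13.0]
force: [0.7, 0.7, -0.2]
opening: 0.0873
gripper_force: 0.0
clock: 4.62
tool_pos: [0.5569, -0.2992, 0.3596]
orientation: [180.0, 0.0, -13.1]
force: [-0.6, -0.0, 0.5]
opening: 0.0875
gripper_force: 0.0
rows sum [ 0.00924206  0.0304862  -0.01468403] [ 0.55694743 -0.29920535  0.35963286] [ 1.79996968e+02  6.30721480e-04 -1.30807733e+01] 4.625
[325.61310863 236.63546325]
```

View pics/w1.png

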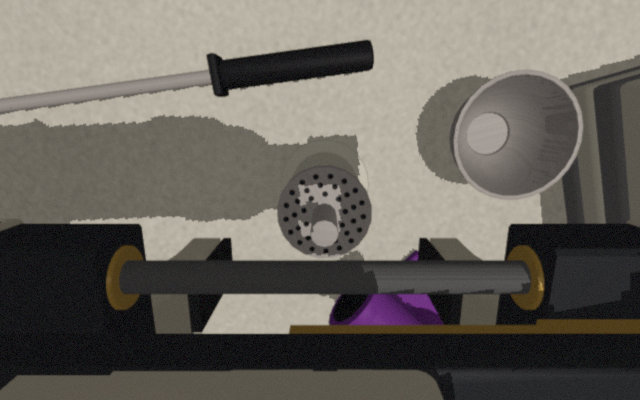

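The wrist view shows the stud top at (325,234), where (325.6,236.6) was predicted, so the estimate is good to about 2 mm. I'll descend and grip.

```bash
python3 -m handwheel '[[1,0.06,0,0.8,0,0,0],[1,0,0,0.8,0,0,0],[1,0,0,0.8,0,0,0],[1,0,0,0.34,0,0,0],[1,0,0,0,0,0,0]]' && python3 -m handwheel '[[-1,0,0,0,0,0,0],[-1,0,0,0,0,0,0],[-1,0,0,0,0,0,0],[-1,0,0,0,0,0,0],[-1,0,0,0,0,0,0]]' && python3 -m handwheel '[[-1,0,0,0,0,0,0],[-1,0,0,0,0,0,0],[-1,0,0,0,0,0,0]]'
```

```text
clock: 5.3
tool_pos: [0.5589, -0.298, 0.2909]
orientation: [180.0, 0.0, -13.0]
force: [0.5, 0.1, 0.4]
opening: 0.0878
gripper_force: 0.0
clock: 5.92
tool_pos: [0.5587, -0.2983, 0.2912]
orientation: [-180.0, -0.0, -13.0]
force: [-0.1, -0.1, -0.3]
opening: 0.0432
gripper_force: 0.0
clock: 6.3
tool_pos: [0.5587, -0.2984, 0.2912]
orientation: [180.0, 0.0, -13.0]
force: [0.2, -0.6, 0.4]
opening: 0.0153
gripper_force: 30.0
```

```bash
python3 -m handwheel '[[-1,0,0,-0.3,0,0,0],[-1,0,0,-0.6,0,0,0],[-1,0,0,-0.6,0,0,0],[-1,0,0,-0.6,0,0,0],[-1,0,0,-0.6,0,0,0]]' && python3 -m handwheel '[[-1,0,0,-0.7,0,0,0],[-1,0,0,-0.7,0,0,0],[-1,0,0,-0.7,0,0,0],[-1,0,0,-0.7,0,0,0],[-1,0,0,-0.3,0,0,0]]' && python3 -m handwheel '[[-1,0,0,0,0,0,0],[-1,0,0,0,0,0,0]]'
python3 - <<'E'
from h import *
delta([.571,.139,.433])
E
```

```text
clock: 6.92
tool_pos: [0.5587, -0.2983, 0.3601]
orientation: [-180.0, -0.0, -13.0]
force: [-0.1, 0.3, -4.4]
opening: 0.0156
gripper_force: 30.0
clock: 7.55
tool_pos: [0.5589, -0.2984, 0.4378]
orientation: [180.0, -0.1, -13.0]
force: [0.6, -0.3, -4.7]
opening: 0.0151
gripper_force: 30.0
clock: 7.8
tool_pos: [0.5586, -0.2982, 0.4353]
orientation: [-180.0, 0.1, -13.0]
force: [0.2, -0.4, -4.4]
opening: 0.0155
gripper_force: 30.0
rows sum [ -3.45040292 -17.15159441   0.10144122] [ 0.55859181 -0.29820551  0.43531344] [-1.79985448e+02  7.55109375e-02 -1.30004710e+01] 7.8
```

```bash
python3 -m handwheel '[[-1,0,-0.5,0,0,0,0],[-1,0,-1,0,0,0,0],[-1,0,-1,0,0,0,0],[-1,0,-1,0,0,0,0],[-1,0,-1,0,0,0,0]]' >/dev/null&& python3 -m handwheel '[[-1,0,-1,0,0,0,0],[-1,0,-1,0,0,0,0],[-1,0,-1,0,0,0,0],[-1,0,-1,0,0,0,0],[-1,0,-1,0,0,0,0]]' >/dev/null && python3 -m handwheel '[[-1,0,-1,0,0,0,0],[-1,0,-1,0,0,0,0],[-1,-0.5,-1,0,0,0,0],[-1,-0.9,-1,0,0,0,0],[-1,-0.9,-1,0,0,0,0]]' && python3 -m handwheel '[[-1,-0.9,-1,0,0,0,0],[-1,-0.9,-1,0,0,0,0],[-1,-0.9,-0.65,0,0,0,0],[-1,-0.9,0,0,0,0,0],[-1,-0.5,0,0,0,0,0]]' && python3 -m handwheel '[[-1,0,0,0,0,0,0],[-1,0,0,0,0,0,0],[-1,0,0,0,0,0,0]]'
python3 - <<'E'
from h import *
delta([.571,.139,.433])
o=get_obs();s=snapshot("wrist");cv2.imwrite("pics/w2.png",s["color"][:,:,::-1])
R,t=wristRt(s,o)
def pr(X):
    c=R@np.array(X)+t;return c[:2]/c[2]*s["fx"]+[s["cx"],s["cy"]]
print("rim",pr([.571,.139,.12]))
p=o["tool_pos"]; print("plate",pr(p-[0,0,.177]))
E
```

```text
clock: 9.68
tool_pos: [0.5837, 0.0694, 0.4357]
orientation: [180.0, 0.0, -13.0]
force: [-0.3, 1.2, -3.9]
opening: 0.0151
gripper_force: 30.0
clock: 10.3
tool_pos: [0.4982, 0.1562, 0.4361]
orientation: [-180.0, 0.0, -12.9]
force: [0.0, 0.4, -3.2]
opening: 0.0152
gripper_force: 30.0
clock: 10.68
tool_pos: [0.4998, 0.1553, 0.436]
orientation: [180.0, 0.0, -13.0]
force: [0.2, -0.6, -3.7]
opening: 0.0153
gripper_force: 30.0
rows sum [ 2.92317095 -0.00863845  0.11969233] [0.4997557  0.15527402 0.43599775] [ 1.79982916e+02  4.21872488e-03 -1.30356801e+01] 10.675
rim [324.01773438 105.39037829]
plate [324.02104002 260.2817174 ]
```

View pics/w2.png

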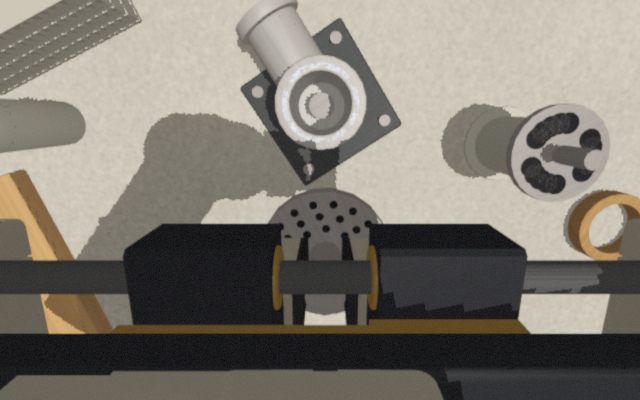

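The rim's centre is at about (320.5,102), against a prediction of (324,105.4), and the held plate spans u 269–383 with its top edge at v 188. I'll draw projected circles over the picture to measure both.

Run:
```python
from h import *
o=get_obs();s=snapshot("wrist");im=s["color"][:,:,::-1].copy()
R,t=wristRt(s,o);K=np.array([[s["fx"],0,s["cx"]],[0,s["fy"],s["cy"]],[0,0,1]])
rim=atz(s,(320.5,102),.12,R,t);print("rim",rim)
im=cv2.resize(im[30:280,200:450],None,fx=3,fy=2.4*1.25*0.8,interpolation=cv2.INTER_CUBIC)
def circ(c,r,col):
    a=np.linspace(0,2*np.pi,100);P=c+np.c_[r*np.cos(a),r*np.sin(a),0*a]
    q=cv2.projectPoints(P,R,t,K,None)[0][:,0]
    q=(q-[200,30])*[3,2.4]; cv2.polylines(im,[q.round().astype(int)],True,col,1)
circ(rim,.037,(0,0,255));circ(rim,.025,(0,255,0))
circ(o["tool_pos"]-[0,0,.181],.032,(255,0,255))
cv2.imwrite("pics/w3.png",im)
```

```text
rim [0.57408551 0.14112479 0.12      ]
```

View pics/w3.png

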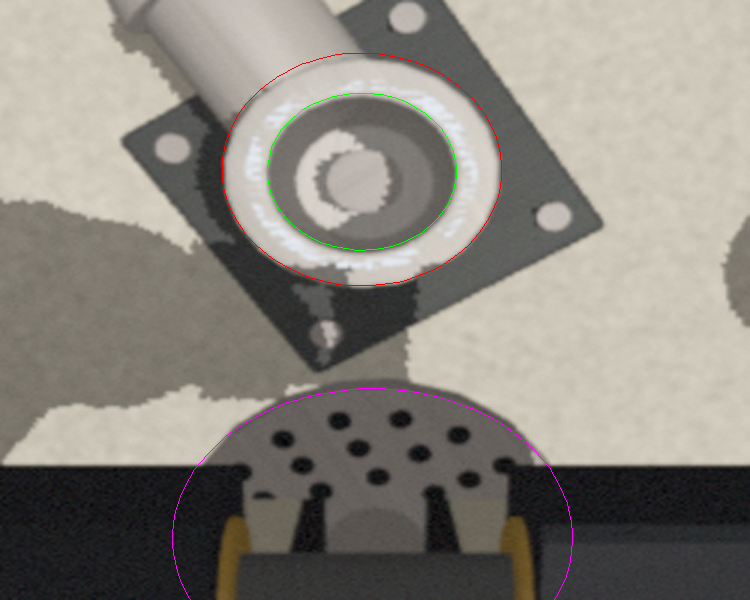

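```bash
python3 -m handwheel '[[-1,0.5,-0.06,0,0,0,0],[-1,0.7,-0.06,0,0,0,0],[-1,0.7,0,0,0,0,0],[-1,0.7,0,0,0,0,0],[-1,0.35,0,0,0,0,0]]' && python3 -m handwheel '[[-1,0,0,0.4,0,0,0],[-1,0,0,0.5,0,0,0],[-1,0,0,0.2,0,0,0],[-1,0,0,0,0,0,0],[-1,0,0,0,0,0,0]]'
python3 - <<'E'
from h import *
f=lambda im,x,y:cv2.resize(im[y:y+100,x:x+100],None,fx=4,fy=4,interpolation=cv2.INTER_CUBIC)
o=get_obs();print(o["tool_pos"]);S=snapshot("side");T=snapshot("top")
a=f(S["color"][:,:,::-1],265,80);b=f(T["color"][:,:,::-1],200,80)
cv2.imwrite("pics/s4.png",np.hstack([a,b]))
p=o["tool_pos"]
X=np.array([p-[0,0,.181],p-[0,0,.191],p-[0,0,.277],[.5735,.1405,.12]])
for s in(S,T):
    c=X@s["R"].T+s["t"];print(c[:,:2]/c[:,2:]*s["fx"]+[s["cx"],s["cy"]])
E
```

```text
clock: 11.4
tool_pos: [0.5732, 0.1413, 0.4356]
orientation: [180.0, 0.0, -13.0]
force: [0.2, -0.9, -3.6]
opening: 0.0155
gripper_force: 30.0
clock: 12.02
tool_pos: [0.5718, 0.1419, 0.4091]
orientation: [-180.0, -0.0, -13.0]
force: [-0.4, 0.3, -3.3]
opening: 0.0156
gripper_force: 30.0
[0.57176654 0.14194615 0.40914466]
[[311.58582248 128.06900504]
 [311.63552166 131.04262931]
 [312.04894807 155.77895195]
 [312.79695858 159.14241252]]
[[242.47359868 127.74833902]
 [243.25331192 129.11045351]
 [249.36687031 139.79049082]
 [250.72662429 140.49466187]]
```

View pics/s4.png

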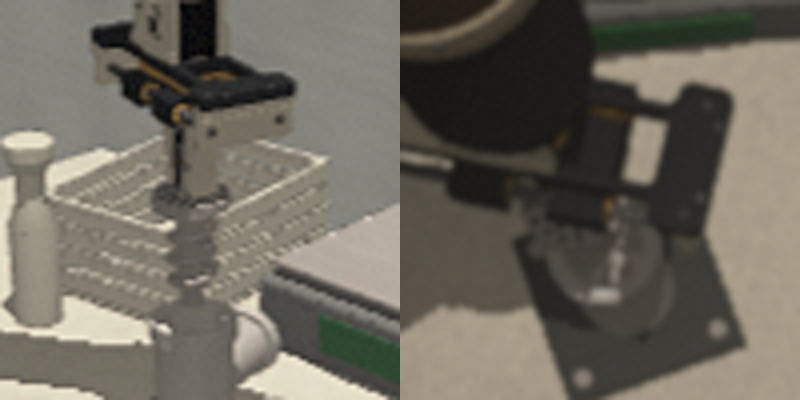

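The side crop shows the worm's axis within about 1 px of the head's axis, standing upright just above the mouth. I'll go down to just above the pin and watch the force.

```bash
python3 -m handwheel '[[-1,0.03,0.03,0.2,0,0,0],[-1,0,0,0.3,0,0,0],[-1,0,0,0.3,0,0,0],[-1,0,0,0.3,0,0,0],[-1,0,0,0.3,0,0,0]]' && python3 -m handwheel '[[-1,0,0,0.3,0,0,0],[-1,0,0,0.3,0,0,0],[-1,0,0,0.3,0,0,0],[-1,0,0,0.3,0,0,0],[-1,0,0,0.3,0,0,0]]' &&  python3 -m handwheel '[[-1,0,0,0.1,0,0,0],[-1,0,0,0,0,0,0],[-1,0,0,0,0,0,0]]'
```

```text
clock: 12.75
tool_pos: [0.5723, 0.1409, 0.3729]
orientation: [180.0, 0.0, -13.0]
force: [0.3, -0.1, -4.3]
opening: 0.0155
gripper_force: 30.0
clock: 13.38
tool_pos: [0.5724, 0.1409, 0.3357]
orientation: [180.0, -0.0, -13.0]
force: [0.3, -1.0, -4.3]
opening: 0.0153
gripper_force: 30.0
clock: 13.75
tool_pos: [0.5725, 0.1409, 0.334]
orientation: [-180.0, -0.0, -13.0]
force: [-0.2, 0.3, -2.9]
opening: 0.0155
gripper_force: 30.0
```

```bash
python3 -m handwheel '[[-1,0,0,0.1,0,0,0],[-1,0,0,0.1,0,0,0],[-1,0,0,0.1,0,0,0],[-1,0,0,0.1,0,0,0],[-1,0,0,0.1,0,0,0]]' && python3 -m handwheel '[[-1,0,0,0.08,0,0,0],[-1,0,0,0.08,0,0,0],[-1,0,0,0.04,0,0,0],[-1,0,0,0,0,0,0],[-1,0,0,0,0,0,0]]'
```

```text
clock: 14.38
tool_pos: [0.5726, 0.1409, 0.3217]
orientation: [-180.0, -0.1, -13.0]
force: [-1.8, -0.9, 3.2]
opening: 0.0151
gripper_force: 30.0
clock: 15.0
tool_pos: [0.5726, 0.1409, 0.3169]
orientation: [-180.0, -0.1, -13.0]
force: [-1.5, -0.5, 5.5]
opening: 0.0157
gripper_force: 30.0
```

```bash
python3 -m handwheel '[[-1,0,0,0.06,0,0,0],[-1,0,0,0.06,0,0,0],[-1,0,0,0.04,0,0,0],[-1,0,0,0,0,0,0],[-1,0,0,0,0,0,0]]' && python3 -m handwheel '[[-1,0,0,0.04,0,0,0],[-1,0,0,0,0,0,0],[-1,0,0,0,0,0,0]]' && python3 -m handwheel '[[-1,0,0,0.02,0,0,0],[-1,0,0,0,0,0,0],[-1,0,0,0,0,0,0]]'
```

```text
clock: 15.62
tool_pos: [0.5727, 0.1409, 0.3132]
orientation: [-180.0, -0.1, -13.0]
force: [-2.0, -0.3, 8.8]
opening: 0.0152
gripper_force: 30.0
clock: 16.0
tool_pos: [0.5727, 0.1409, 0.3123]
orientation: [-180.0, -0.1, -13.0]
force: [-2.3, -0.7, 9.2]
opening: 0.0156
gripper_force: 30.0
clock: 16.38
tool_pos: [0.5727, 0.1409, 0.3119]
orientation: [-180.0, -0.1, -13.0]
force: [-0.5, -1.5, 9.4]
opening: 0.0154
gripper_force: 30.0
```

```bash
python3 -m handwheel '[[-1,0,0,0.02,0,0,0],[-1,0,0,0,0,0,0],[-1,0,0,0,0,0,0]]' && python3 -m handwheel '[[-1,0,0,0.02,0,0,0],[-1,0,0,0,0,0,0],[-1,0,0,0,0,0,0]]'&& python3 -m handwheel '[[-1,0,0,0.02,0,0,0],[-1,0,0,0,0,0,0],[-1,0,0,0,0,0,0]]'
```

```text
clock: 16.75
tool_pos: [0.5727, 0.1409, 0.3114]
orientation: [-180.0, -0.1, -13.0]
force: [-2.1, -0.3, 9.9]
opening: 0.0153
gripper_force: 30.0
clock: 17.12
tool_pos: [0.5727, 0.1409, 0.3113]
orientation: [-180.0, -0.1, -13.0]
force: [-4.1, -0.8, 12.3]
opening: 0.0155
gripper_force: 30.0
clock: 17.5
tool_pos: [0.5727, 0.1409, 0.3112]
orientation: [-180.0, -0.1, -13.0]
force: [-4.3, -0.3, 15.2]
opening: 0.0155
gripper_force: 30.0
```

```bash
python3 -m handwheel '[[-1,0,0,0.03,0,0,0],[-1,0,0,0,0,0,0],[-1,0,0,0,0,0,0],[-1,0,0,0,0,0,0]]' && python3 -m handwheel '[[-1,0,0,0,0,0,0],[-1,0,0,0,0,0,0],[-1,0,0,0,0,0,0],[-1,0,0,0,0,0,0]]'
python3 - <<'E'
from h import *
o=get_obs();print(o["force"],o["moment"])
f=lambda im,x,y:cv2.resize(im[y:y+75,x:x+75],None,fx=7,fy=7,interpolation=cv2.INTER_CUBIC)
cv2.imwrite("pics/s5.png",f(snapshot("side")["color"][:,:,::-1],275,120))
E
```

```text
clock: 18.0
tool_pos: [0.5726, 0.1409, 0.3112]
orientation: [-179.9, -0.1, -12.9]
force: [-7.0, -1.9, 20.5]
opening: 0.0153
gripper_force: 30.0
clock: 18.5
tool_pos: [0.5726, 0.1409, 0.3112]
orientation: [-179.9, -0.1, -12.9]
force: [-6.9, -1.5, 19.9]
opening: 0.0153
gripper_force: 30.0
[-6.92839526 -1.48041504 19.89033429] [-0.51259935  2.85817446 -0.064918  ]
```

View pics/s5.png

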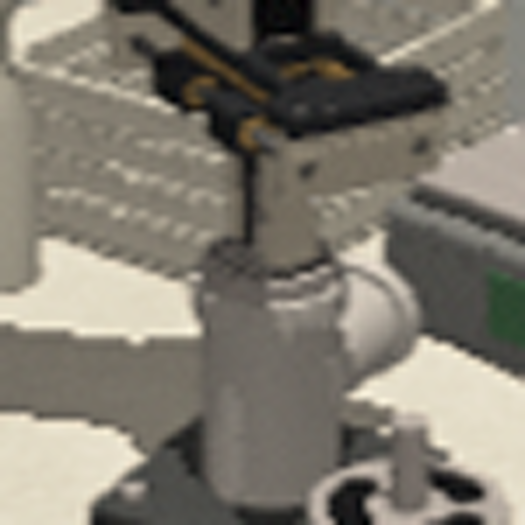

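The plate looks seated on the rim, at 20 N total, but there is a side load of about 7 N. I'll ease that off with a small shift.

```bash
python3 -m handwheel '[[-1,-0.03,0,0,0,0,0],[-1,0,0,0,0,0,0],[-1,0,0,0,0,0,0],[-1,0,0,0,0,0,0]]'; python3 -c 'from plant import *;o=get_obs();print(o["force"],o["moment"],o["tool_pos"])'
python3 -m handwheel '[[-1,-0.02,0,0,0,0,0],[-1,0,0,0,0,0,0],[-1,0,0,0,0,0,0],[-1,0,0,0,0,0,0]]'; python3 -c 'from plant import *;o=get_obs();print(o["force"],o["moment"],o["tool_pos"],o["qvel"])'
```

```text
clock: 19.05
tool_pos: [0.5724, 0.141, 0.3112]
orientation: [-179.9, -0.2, -12.9]
force: [-4.7, -2.6, 18.1]
opening: 0.0154
gripper_force: 30.0
[-4.69668464 -2.58609264 18.08583727] [-0.96576299  1.77599565  0.0035805 ] [0.57238069 0.14099657 0.31119329]
clock: 19.55
tool_pos: [0.5722, 0.1411, 0.3112]
orientation: [-179.9, -0.2, -12.9]
force: [-3.0, -2.8, 17.5]
opening: 0.0152
gripper_force: 30.0
[-3.04646251 -2.76765531 17.46069489] [-1.1094777   1.19128913 -0.01360965] [0.57215159 0.14108086 0.31115353] [ 0.0738239   0.09651548  0.09917598 -0.05825839 -0.07119914 -0.15342786]
```

```bash
python3 -m handwheel '[[-1,0,0,0.02,0,0,0],[-1,0,0,0,0,0,0],[-1,0,0,0,0,0,0],[-1,0,0,0,0,0,0],[-1,0,0,0,0,0,0]]'; python3 -c 'from plant import *;print(get_obs()["force"]);print(close_job())'
```

```text
clock: 20.18
tool_pos: [0.5721, 0.1411, 0.3111]
orientation: [-179.9, -0.2, -12.9]
force: [-4.4, -2.9, 19.8]
opening: 0.0154
gripper_force: 30.0
[-4.3883469  -2.87417355 19.80459374]
the job is handed in; nothing more can be done
None
```

I handed the job in at about 20 s with the small-plate worm still gripped and pressed on the head's rim; I estimate about 9 N on the rim from the force readings, and no verdict came back.

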